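Bring the marked sample to the arrow and hold the carousel

ROBOT

A 7-joint arm with a two-finger parallel gripper is mounted at the origin on the work surface. World frame = base frame: x ahead of the robot, y to its left, z up, the work surface at z = 0. Lengths are in m, angles in rad, forces in N, time in s.
With the tool pointing down it reaches from about 0.425 to 0.875 m from the base axis. Payload 4.7 kg.
Tool frame: the origin (TCP) lies midway between the tips of the shut fingers; the grasp point (between the pads) lies 19 mm behind it; z points along the fingers, y is the line along which they close (so a half turn about z gives the same grasp; the last joint's range is limited). The gripper opens to 87 mm and grips with 3 to 60 N. Pads are 19 mm wide; open, the fingers measure 117 mm over their backs; the gripper's body (75 mm by 190 mm) begins 51 mm behind the grasp point.
Start: joints at [1.346, 0.321, -0.07, 1.45, 0.023, 1.371, -0.057], TCP at [0.154, -0.632, 0.223] pointing down, gripper open.
Joint ranges: [-2.86, 2.86], [-0.3, 2.09], [-1.38, 1.24], [0.06, 2.45], [-1.56, 4.7], [0.09, 2.05], [-2.69, 2.69]. Speed limits (rad/s): [2.57, 2.57, 3.14, 3.14, 3.14, 3.14, 3.14].

INTERFACE

Orientations are given as a rotation vector (axis times angle).
In Python, from bench import ctrl gives the robot as it stands. The module is installed in compiled form; this text tells all that it offers.
- The arm moves only by the shell command python3 -m handwheel 'ROWS' [FORCE]. ROWS is JSON, a list of rows, each a list of 7 numbers: the finger opening in m, from 0 to 0.087, then the shift along the tool's x, y, z in m, then the turn, a rotation vector about the tool's x, y, z in degrees. A call has 1 to 12 rows; each row shifts and turns the commanded pose from where the row before left it, along the tool's axes as they then stand; what a row does not reach is not made up. A row lasts 1/8 s, in which the tool goes at most 62.5 mm and 10.7 degrees, less where a joint would pass 70% of its speed; a pose out of reach is approached as far as the arm can. A call is refused whole if a number of a shift passes 0.0625 or a number of a turn 10.7, either way. A call with a gripper value outside its range is refused whole. The fingers move at their own pace and stop on an object; FORCE is the grip in N (left out, the last holds). Time passes only in rows, so rows that do not move let the fingers close. It gives the time, the measured TCP pose, the force, the opening and the grip force at its end, in the units of the state.
- ctrl.get_state(): the state, without advancing time (a new reading comes with each control period).
- ctrl.get_image(name): name is "scene" or "top" or "wrist"; returns (picture, depth): 384x512x3 uint8, blue, green, red; 384x512 float32, m along the optical axis (not along the pixel's ray), 0 where there is no reading.
- ctrl.camera_info(name): a dict with "intrinsics" (3x3 intrinsics, pixels), "R" (3x3) and "t" (3): a world point X has camera coordinates R X + t. Camera axes: x right, y down, z forward; pixel columns grow to the right and rows downward; lengths in m; the calibration is good to about 2 mm. A picture is of the moment at which its call begins: read the wrist's pose just before it. camera_info takes no time and is no camera call; for the wrist camera it gives the pose at the moment of the call.
- ctrl.close_job(): hands the job in; it is judged then, once.
The state is a dict: "time": time; "joint_positions": joint angles; "qd": joint speeds; "joint_torque": joint torques, N m; "position": TCP position; "tool_rot": TCP orientation; "ft_force": force on the tool from outside, world axes, zero at the start; "torque": the same for the moment, N m; "grip_width": opening from 0.0 (shut) to 1.0 (fully open); "grip_force": force on a finger pad.
Only numpy, scipy, OpenCV 4.12 (cv2) and the standard library are available. Lean on these libraries where they do the work, as an engineer would, in place of code of your own. Each camera call takes 0.05 s, during which the arm holds its last target. There are 200 camera calls.

TASK

Turn the sample carousel smoothly anticlockwise by one of its upright pegs, against its return spring, until the marked jar (the closed one with a ball on its lid) stands squarely in front of the arrow on the stand, and hold it still there: finish while still holding the peg (gripped or pushed) there, because the carousel runs back when let go. Do not let it fly back, do not press on the jar or the cups, and leave the other things on the table alone.

Things in the scene. Friction and masses are not known exactly. Their poses are not given: they have to be found in the camera images.
- stand: Fixed stand of the carousel: dark steel foot 240 x 240 mm, 10 mm thick, with a tongue to the front that ends 205 mm from the centre and carries a low aluminium arrow (top at 40 mm) pointing inwards at the disc. Origin: centre of the underside, on the carousel's turning axis. Its -x axis is the front, the way from the centre towards the arrow.
- pointer_tip (a point): Tip of the arrow on the stand, 141 mm from the turning axis, 40 mm up.
- front (a point): Point of the stand on the line from the turning axis to the arrow tip, 75 mm from the axis, at the height of the disc's top (50 mm): the centre of the marked jar belongs here.
- carousel: Turntable: aluminium disc 270 mm across, 12 mm thick, its top 50 mm above the table, turning about the upright axis. Origin: centre of the disc's underside, on the axis; z up; the marked jar stands on its -x side.
- axis (a point): Centre of the disc's top. The disc rests on a stop; from there it turns only anticlockwise seen from above, up to 1.9 rad, against a return spring (0.2 N m, plus 0.05 N m/rad) that drives it back whenever let go, at up to 3 rad/s (over 2 is too fast). The marked jar needs 0.5 to 1.5 rad to reach the arrow: do it all with one peg.
- marked_jar: The marked jar, fixed on the disc 75 mm from the axis: the only closed one, straight, 51 mm across, flat lid 56 mm above the disc with a 20 mm ball on a short stem (83 mm tall in all). Origin: centre of its underside, on the disc's top.
- cup1: Open flared dosing cup fixed on the disc 75 mm from the axis, 48 mm across the rim, 45 mm tall. Origin: centre of its underside. The jar and the four cups are evenly spaced, 72 degrees apart.
- cup2: Open flared dosing cup fixed on the disc 75 mm from the axis, 48 mm across the rim, 45 mm tall. Origin: centre of its underside. The jar and the four cups are evenly spaced, 72 degrees apart.
- cup3: Open flared dosing cup fixed on the disc 75 mm from the axis, 48 mm across the rim, 45 mm tall. Origin: centre of its underside. The jar and the four cups are evenly spaced, 72 degrees apart.
- cup4: Open flared dosing cup fixed on the disc 75 mm from the axis, 48 mm across the rim, 45 mm tall. Origin: centre of its underside. The jar and the four cups are evenly spaced, 72 degrees apart.
- peg0: Upright steel turning peg fixed near the disc's rim, 118 mm from the axis, midway in angle between two neighbouring jars or cups: 14 mm diameter, 72 mm tall (top 122 mm above the table), with a foot collar 22 mm across, 6 mm high. It is rigid on the disc: let it turn and slide a little in a loose grip, or just push it. Origin: centre of its underside, on the disc's top.
- peg1: Upright steel turning peg fixed near the disc's rim, 118 mm from the axis, midway in angle between two neighbouring jars or cups: 14 mm diameter, 72 mm tall (top 122 mm above the table), with a foot collar 22 mm across, 6 mm high. It is rigid on the disc: let it turn and slide a little in a loose grip, or just push it. Origin: centre of its underside, on the disc's top.
- peg2: Upright steel turning peg fixed near the disc's rim, 118 mm from the axis, midway in angle between two neighbouring jars or cups: 14 mm diameter, 72 mm tall (top 122 mm above the table), with a foot collar 22 mm across, 6 mm high. It is rigid on the disc: let it turn and slide a little in a loose grip, or just push it. Origin: centre of its underside, on the disc's top.
- peg3: Upright steel turning peg fixed near the disc's rim, 118 mm from the axis, midway in angle between two neighbouring jars or cups: 14 mm diameter, 72 mm tall (top 122 mm above the table), with a foot collar 22 mm across, 6 mm high. It is rigid on the disc: let it turn and slide a little in a loose grip, or just push it. Origin: centre of its underside, on the disc's top.
- peg4: Upright steel turning peg fixed near the disc's rim, 118 mm from the axis, midway in angle between two neighbouring jars or cups: 14 mm diameter, 72 mm tall (top 122 mm above the table), with a foot collar 22 mm across, 6 mm high. It is rigid on the disc: let it turn and slide a little in a loose grip, or just push it. Origin: centre of its underside, on the disc's top.
- stray_cup: Bystander: loose dosing cup, 48 mm across, 45 mm tall, standing on the table; origin at its underside.
- brush: Bystander: hand brush lying on the table.
- spray: Bystander: white plastic bottle, 60 mm across, 150 mm tall; origin at its underside.

How it is judged:
At the end, for the whole second after the job is handed in: The marked jar's centre is within 9 mm of the front point before the arrow, the carousel stands still (under 0.05 rad/s), and the fingers are still bearing on a peg (over 0.5 N) (horizontal distance between marked_jar and front below 0.009 m and angular speed of carousel below 0.05 rad/s and (contact force between the fingers and peg0 above 0.5 N or contact force between the fingers and peg1 above 0.5 N or contact force between the fingers and peg2 above 0.5 N or contact force between the fingers and peg3 above 0.5 N or contact force between the fingers and peg4 above 0.5 N)); the arm keeps its last pose, push and grip.
It fails at once if The carousel spins or flies back (over 2 rad/s) (angular speed of carousel above 2 rad/s).
It fails at once if The robot presses on the jar or a cup (over 2 N) (contact force between any of the arm, the fingers and marked_jar above 2 N or contact force between any of the arm, the fingers and cup1 above 2 N or contact force between any of the arm, the fingers and cup2 above 2 N or contact force between any of the arm, the fingers and cup3 above 2 N or contact force between any of the arm, the fingers and cup4 above 2 N).
It fails at once if A bystander is moved by more than 30 mm (distance of any of stray_cup, brush, spray from where it was at the start of the episode above 0.03 m).
It also fails if it takes over 42 s, if anything falls off the work surface, if the arm or the gripper's body presses on something with over 40 N, if the wrist force passes 120 N, or if a joint passes its speed limit or range.

## Working session

There is one attempt and no reset: what is moved stays moved. The work goes in short steps, Python scripts to look and compute and a shell command to move; the robot and the scene stay as the last step left them, time stands still between calls to the robot, and variables do not carry over. Pictures are saved under pics/ and viewed, at most 10 in all, crops included, and the job is handed in when it is done.

```bash
mkdir -p pics; ls; python3 - <<'E'
from bench import ctrl
import cv2,numpy as np
s=ctrl.get_state();print({k:np.round(v,3).tolist() for k,v in s.items()})
p,d=ctrl.get_image("top");cv2.imwrite("pics/top1.png",p);np.save("top_d.npy",d)
p2,d2=ctrl.get_image("scene");cv2.imwrite("pics/scene1.png",p2);np.save("scene_d.npy",d2)
for n in("top","scene"):
  c=ctrl.camera_info(n);print(n,np.round(c["intrinsics"],1).tolist(),np.round(c["R"],4).tolist(),np.round(c["t"],4).tolist())
E
```

```text
pics
{'time': 0.0, 'joint_positions': [1.346, 0.322, -0.07, 1.452, 0.023, 1.371, -0.057], 'qd': [0.0, 0.0, -0.002, -0.0, -0.0, -0.002, -0.001], 'joint_torque': [-0.0, -49.129, -0.404, -31.253, -0.064, 0.044, 0.0], 'position': [0.154, -0.631, 0.221], 'tool_rot': [-3.117, -0.374, 0.0], 'ft_force': [1.589, -0.468, 0.716], 'torque': [0.015, -0.039, 0.016], 'grip_force': 0.0, 'grip_width': 0.997}
top [[485.1, 0.0, 254.7], [0.0, 485.1, 190.9], [0.0, 0.0, 1.0]] [[0.0171, -0.9997, 0.0152], [-0.9981, -0.018, -0.059], [0.0593, -0.0142, -0.9981]] [-0.0259, 0.5679, 1.274]
scene [[391.1, 0.0, 258.9], [0.0, 391.1, 189.3], [0.0, 0.0, 1.0]] [[0.6013, 0.799, -0.0023], [0.5413, -0.4095, -0.7344], [-0.5877, 0.4404, -0.6787]] [-0.3452, -0.2573, 1.6687]
```

View pics/top1.png

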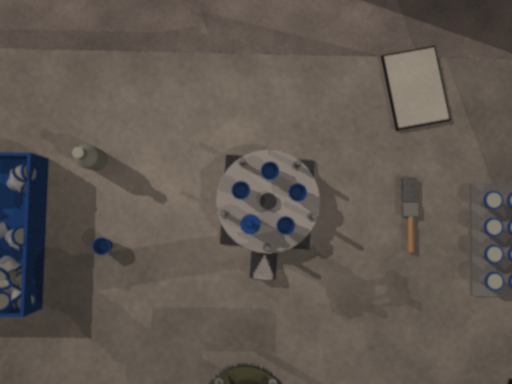

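View pics/scene1.png

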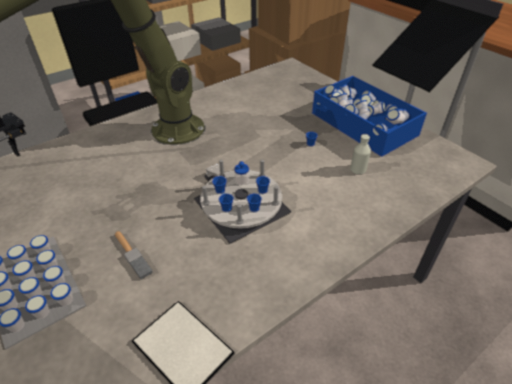

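The top view shows the disc centred near (268,201), with the arrow at (264,268) towards the robot. The closed jar is probably at (250,224). The scene view shows it with its ball at (241,166). I'll crop and measure next.

```bash
cat > h.py <<'E'
import numpy as np,cv2
from bench import ctrl
def ray(n,px,z,c=None):
    c=c or ctrl.camera_info(n);K,R,t=map(np.array,(c["intrinsics"],c["R"],c["t"]))
    px=np.atleast_2d(px).astype(float);d=np.c_[px,np.ones(len(px))]@np.linalg.inv(K).T@R
    o=-R.T@t;return o+d*((z-o[2])/d[:,2])[:,None]
def pts(d,n,c=None):
    c=c or ctrl.camera_info(n);K,R,t=map(np.array,(c["intrinsics"],c["R"],c["t"]))
    v,u=np.indices(d.shape);P=np.stack([u,v,np.ones_like(u)],-1)@np.linalg.inv(K).T*d[...,None]
    return (P-t)@R
E
python3 - <<'E'
from h import *
p=cv2.imread("pics/top1.png");d=np.load("top_d.npy")
cv2.imwrite("pics/crop1.png",cv2.resize(p[140:290,205:330],None,fx=4.5,fy=4,interpolation=cv2.INTER_CUBIC)*1)
P=pts(d,"top");z=P[...,2]
ok=(d>0);box=np.zeros_like(ok);box[140:290,205:330]=1
# disc: fit
m=((z>.042)&(z<.058)&box&ok).astype(np.uint8)
m=cv2.morphologyEx(m,cv2.MORPH_OPEN,np.ones((5,5)))
c=max(cv2.findContours(m,cv2.RETR_EXTERNAL,cv2.CHAIN_APPROX_NONE)[0],key=cv2.contourArea)
e=cv2.fitEllipse(cv2.convexHull(c));print("disc ellipse",e, ray("top",[e[0]],.05))
C=ray("top",[e[0]],.05)[0]
# high points
m=((z>.08)&(z<.16)&box&ok).astype(np.uint8)
n,l,st,ce=cv2.connectedComponentsWithStats(m)
for i in range(1,n):
  q=P[l==i];mz=q[:,2].max();w=ray("top",[ce[i]],mz)[0];r=w[:2]-C[:2]
  print(st[i,4],np.round(ce[i],1),np.round(w,3),"r",np.round(np.hypot(*r),3),"ang",np.round(np.degrees(np.arctan2(r[1],r[0])),1))
# blue
hsv=cv2.cvtColor(p,cv2.COLOR_BGR2HSV)
m=((hsv[...,0]>100)&(hsv[...,0]<130)&(hsv[...,1]>120)&box).astype(np.uint8)
n,l,st,ce=cv2.connectedComponentsWithStats(m)
for i in range(1,n):
  if st[i,4]<30:continue
  w=ray("top",[ce[i]],.095)[0];r=w[:2]-C[:2];q=P[l==i]
  print("blue",st[i,4],np.round(ce[i],1),np.round(w,3),"r",np.round(np.hypot(*r),3),"ang",np.round(np.degrees(np.arctan2(r[1],r[0])),1),np.round(q[:,2].max(),3))
# arrow
for z0,px in((.04,(264,254)),):print("arrow tip guess",ray("top",[px],z0))
E
```

```text
disc ellipse ((267.4203186035156, 200.75709533691406), (103.12873840332031, 103.67181396484375), 149.0843963623047) [[ 0.54125827 -0.04867166  0.05      ]]
32 [242.  160.3] [0.636 0.018 0.126] r 0.116 ang 35.2
38 [297.2 162.4] [ 0.634 -0.117  0.125] r 0.115 ang -36.6
121 [269.7 169.2] [ 0.618 -0.051  0.101] r 0.077 ang -1.8
119 [239.9 189. ] [0.567 0.022 0.1  ] r 0.076 ang 69.9
118 [297.8 191.2] [ 0.564 -0.122  0.101] r 0.077 ang -72.5
30 [222.5 212.7] [0.507 0.063 0.128] r 0.117 ang 106.9
323 [249.7 223.5] [ 0.482 -0.003  0.136] r 0.074 ang 142.4
31 [313.1 216. ] [ 0.503 -0.157  0.128] r 0.115 ang -109.3
119 [285.7 224.8] [ 0.48  -0.093  0.101] r 0.075 ang -144.0
30 [266.6 247.4] [ 0.425 -0.045  0.128] r 0.116 ang 178.4
blue 211 [269.6 170.5] [ 0.615 -0.051  0.095] r 0.074 ang -1.9 1.306
blue 209 [240.6 189.9] [0.565 0.021 0.095] r 0.073 ang 70.8 0.097
blue 213 [297.3 191.9] [ 0.563 -0.121  0.095] r 0.076 ang -73.4 0.098
blue 271 [250.1 223.8] [ 0.481 -0.005  0.095] r 0.075 ang 143.6 1.306
blue 210 [285.4 225.4] [ 0.479 -0.093  0.095] r 0.077 ang -144.8 0.098
arrow tip guess [[ 0.40328615 -0.0423546   0.04      ]]
```

View pics/crop1.png

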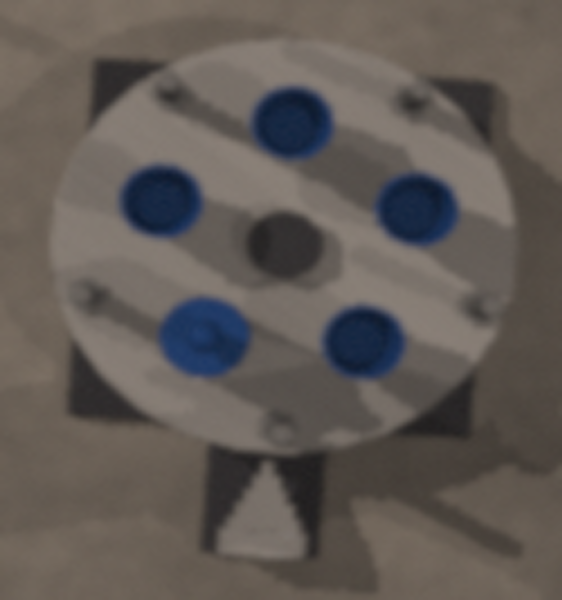

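The crop shows the jar at top-view px (250,224), with pegs at (313,216), (223,213) and (267,247), and the arrow tip near (264.6,254.5). From the axis at (0.541,-0.049), the jar is at about 142.9° and the arrow at about 177.4°, so the disc has to turn about 34.5°. I'll use the peg at -109°, (0.503,-0.157), which is far from the jar and moves away from the robot. The plan is to keep it between the fingers above the cup rims and swing the tool with the disc.

```bash
python3 -m handwheel '[[0.045,0,0,0,0,0,-9.5],[0.045,0,0,0,0,0,-9.5],[0.045,0,0,0,0,0,-9.5],[0.045,0,0,0,0,0,-9.5],[0.045,0,0,0,0,0,-9.5],[0.045,0,0,0,0,0,-9.5]]' 10
python3 -m handwheel '[[0.045,0.047,0.0144,0,0,0,0],[0.045,0.047,0.0144,0,0,0,0],[0.045,0.047,0.0144,0,0,0,0],[0.045,0.047,0.0144,0,0,0,0],[0.045,0.047,0.0144,0,0,0,0],[0.045,0.047,0.0144,0,0,0,0],[0.045,0.047,0.0144,0,0,0,0],[0.045,0.047,0.0144,0,0,0,0],[0.045,0.047,0.0144,0,0,0,0],[0.045,0.047,0.0144,0,0,0,0],[0.045,0.047,0.0144,0,0,0,0],[0.045,0,0,0,0,0,0]]'
python3 - <<'E'
from h import *
from scipy.spatial.transform import Rotation as Ro
s=ctrl.get_state();c=ctrl.camera_info("wrist");p,d=ctrl.get_image("wrist");cv2.imwrite("pics/w1.png",p);np.save("w1.npy",d)
print(s["time"],s["position"],Ro.from_rotvec(s["tool_rot"]).as_matrix().round(3).tolist(),s["joint_positions"])
P=pts(d,"wrist",c);z=P[...,2]
m=((z>.11)&(z<.13)&(d>0)).astype(np.uint8)
n,l,st,ce=cv2.connectedComponentsWithStats(m)
for i in range(1,n):
  if st[i,4]>15:print(st[i,4],np.round(ce[i],1),ray("wrist",[ce[i]],.122,c).round(4),np.median(P[l==i],0).round(4))
E
```

```text
time: 0.85
position: [0.1536, -0.6312, 0.2219]
tool_rot: [-2.557, -1.824, -0.001]
ft_force: [-0.1, -0.3, 0.1]
grip_width: 0.528
grip_force: 0.0
time: 2.35
position: [0.4763, -0.1914, 0.2225]
tool_rot: [-2.554, -1.827, -0.003]
ft_force: [-0.8, 0.1, -0.5]
grip_width: 0.517
grip_force: 0.0
2.35 [ 0.47629354 -0.19136342  0.22251101] [[0.323, 0.946, 0.001], [0.946, -0.323, 0.002], [0.002, 0.0, -1.0]] [ 0.94233198  0.06217933 -0.63024621  1.76641486  0.03585307  1.32482416
 -0.02462394]
294 [140.2  51.1] [[ 0.4268 -0.0496  0.122 ]] [ 0.4261 -0.0489  0.1199]
314 [408.4  52.4] [[ 0.6328 -0.1212  0.122 ]] [ 0.634  -0.1213  0.1196]
195 [272.2 149. ] [[ 0.5038 -0.1602  0.122 ]] [ 0.5039 -0.1604  0.12  ]
```

View pics/w1.png

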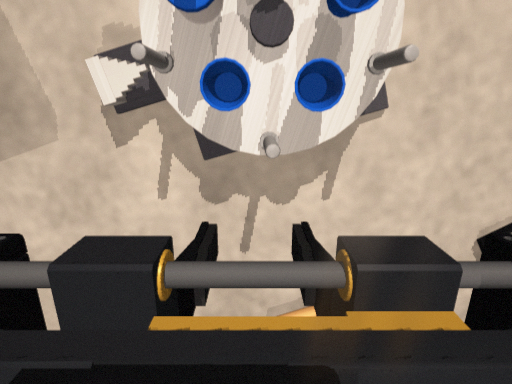

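The wrist view shows the target peg's top at (272,147), which is world (0.504,-0.159). The neighbouring pegs are far outside the fingers. I'll move over it, go down and close loosely.

```bash
python3 -m handwheel '[[0.045,0.0195,0.008,0,0,0,0],[0.045,0.0195,0.008,0,0,0,0],[0.045,0,0,0.03,0,0,0],[0.045,0,0,0.03,0,0,0],[0.045,0,0,0.02,0,0,0],[0.045,0,0,0.01,0,0,0],[0.045,0,0,0,0,0,0]]'
python3 - <<'E'
from h import *
s=ctrl.get_state();c=ctrl.camera_info("wrist");p,d=ctrl.get_image("wrist");cv2.imwrite("pics/w2.png",p)
print(s["position"],s["tool_rot"],s["ft_force"])
E
```

```text
time: 3.28
position: [0.5015, -0.1654, 0.1321]
tool_rot: [-2.563, -1.815, 0.001]
ft_force: [0.3, -0.6, 0.7]
grip_width: 0.512
grip_force: 0.0
[ 0.50147884 -0.16543656  0.13207007] [-2.56323964e+00 -1.81489419e+00  1.48267069e-03] [ 0.27626868 -0.61806472  0.70708401]
```

View pics/w2.png

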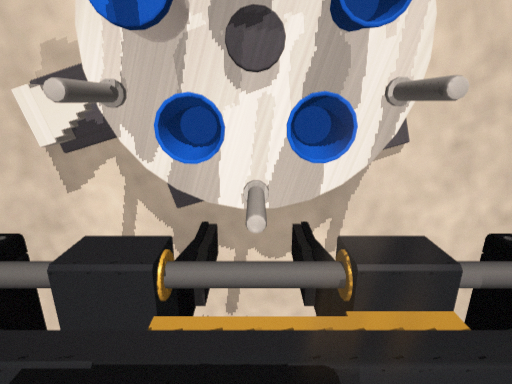

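The peg (top at px (256,223)) is centred between the fingers, about 7 mm further in along tool x. I'll shift, go down the last 31 mm and close to 20 mm.

```bash
python3 -m handwheel '[[0.045,0.007,0,0,0,0,0],[0.045,0,0,0.016,0,0,0],[0.045,0,0,0.015,0,0,0],[0.03,0,0,0,0,0,0],[0.02,0,0,0,0,0,0],[0.02,0,0,0,0,0,0],[0.02,0,0,0,0,0,0]]' 10
python3 - <<'E'
from h import *
s=ctrl.get_state();c=ctrl.camera_info("wrist");p,d=ctrl.get_image("wrist");cv2.imwrite("pics/w3.png",p)
print(s["position"],s["tool_rot"],s["ft_force"])
# arrow direction from top view geometry
t=ray("top",[[264.6,254.5],[263.2,279]],.04);C=np.array([.5413,-.0487])
for q in t: r=q[:2]-C;print(q,np.hypot(*r),np.degrees(np.arctan2(r[1],r[0])))
E
```

```text
time: 4.2
position: [0.5049, -0.1581, 0.1019]
tool_rot: [2.562, 1.817, 0.001]
ft_force: [-0.3, -0.1, 0.7]
grip_width: 0.241
grip_force: 0.0
[ 0.50485691 -0.15812438  0.10194605] [2.56213425e+00 1.81665387e+00 5.08775989e-04] [-0.29644584 -0.06369939  0.69043516]
[ 0.40202167 -0.04393244  0.04      ] 0.13935990600504036 178.03950333656306
[ 0.33897189 -0.04131311  0.04      ] 0.20246290932330027 177.90909054634398
```

View pics/w3.png

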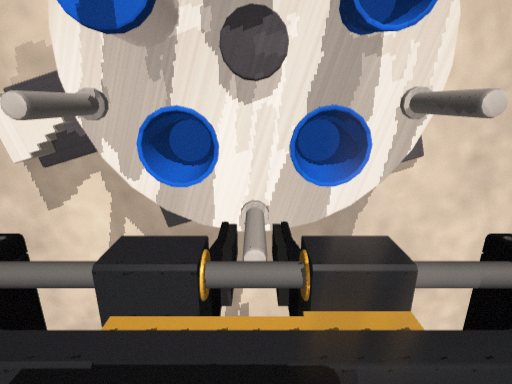

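The peg is between the fingers, with its foot at (255,212). The arrow direction comes out at about 178°, so the turn is about 35°. I'll swing about the axis in small equal rows.

```bash
python3 -m handwheel '[[0.02,0,0.0015,0,0,0,0],[0.02,0,0.0015,0,0,0,0],[0.02,0,0.002,0,0,0,-1.0],[0.02,0.00004,0.0031,0,0,0,-1.5],[0.02,0.00004,0.0031,0,0,0,-1.5],[0.02,0.00004,0.0031,0,0,0,-1.5],[0.02,0.00004,0.0031,0,0,0,-1.5],[0.02,0.00004,0.0031,0,0,0,-1.5],[0.02,0.00004,0.0031,0,0,0,-1.5],[0.02,0.00004,0.0031,0,0,0,-1.5],[0.02,0.00004,0.0031,0,0,0,-1.5],[0.02,0,0.0015,0,0,0,-0.8]]'
cat > m.py <<'E'
from h import *
import sys
s=ctrl.get_state();p,d=ctrl.get_image("top");cv2.imwrite(sys.argv[1],p)
print(s["time"],s["position"],s["ft_force"],s["grip_width"])
r=s["position"][:2]-np.array([.5413,-.0487]);print("tcp r,ang",np.hypot(*r),np.degrees(np.arctan2(r[1],r[0])))
hsv=cv2.cvtColor(p,cv2.COLOR_BGR2HSV);m=((hsv[...,0]>100)&(hsv[...,0]<130)&(hsv[...,1]>120)).astype(np.uint8)
m[:140]=0;m[290:]=0;m[:,:205]=0;m[:,330:]=0
n,l,st,ce=cv2.connectedComponentsWithStats(m)
for i in range(1,n):
  if st[i,4]<30:continue
  w=ray("top",[ce[i]],.095)[0];r=w[:2]-np.array([.5413,-.0487]);print("blue",st[i,4],np.round(ce[i],1),np.round(w,3),np.round(np.hypot(*r),3),np.degrees(np.arctan2(r[1],r[0])).round(1))
E
python3 m.py pics/t2.png
```

```text
time: 5.75
position: [0.5351, -0.1652, 0.1015]
tool_rot: [-2.325, -2.113, 0.0]
ft_force: [-2.6, 1.1, -1.1]
grip_width: 0.229
grip_force: 1.0
5.75 [ 0.53505832 -0.16517111  0.10146704] [-2.58181569  1.06238054 -1.05602317] 0.22941716789328878
tcp r,ang 0.11663823749534284 -93.06754317099357
blue 203 [262.6 171.2] [ 0.613 -0.034  0.095] 0.074 11.9
blue 209 [294.4 185.5] [ 0.579 -0.114  0.095] 0.075 -60.0
blue 211 [238.9 197.1] [0.547 0.024 0.095] 0.073 85.3
blue 209 [291.  220.5] [ 0.491 -0.107  0.095] 0.076 -130.8
blue 269 [256.4 227.8] [ 0.472 -0.02   0.095] 0.075 157.9
```

The disc has turned 14.0° and the push force is 2.7 N, as expected. About 21° remain.

```bash
python3 -m handwheel '[[0.02,0,0.002,0,0,0,-1.0],[0.02,0.00004,0.0031,0,0,0,-1.5],[0.02,0.00004,0.0031,0,0,0,-1.5],[0.02,0.00004,0.0031,0,0,0,-1.5],[0.02,0.00004,0.0031,0,0,0,-1.5],[0.02,0.00004,0.0031,0,0,0,-1.5],[0.02,0.00004,0.0031,0,0,0,-1.5],[0.02,0.00004,0.0031,0,0,0,-1.5],[0.02,0.00004,0.0031,0,0,0,-1.5],[0.02,0.00004,0.0031,0,0,0,-1.5],[0.02,0.00004,0.0031,0,0,0,-1.5],[0.02,0,0.002,0,0,0,-1.0]]'
python3 m.py pics/t3.png
```

```text
time: 7.3
position: [0.57, -0.1634, 0.1015]
tool_rot: [1.986, 2.434, -0.0]
ft_force: [-2.2, 0.1, 0.3]
grip_width: 0.231
grip_force: 1.0
7.3 [ 0.56998081 -0.16336719  0.10153089] [-2.24633657  0.10215203  0.31678614] 0.2308715434961725
tcp r,ang 0.11819963576220405 -75.95716629194405
blue 205 [254.3 174.2] [ 0.605 -0.013  0.095] 0.073 29.1
blue 209 [289.2 178.4] [ 0.597 -0.101  0.095] 0.076 -43.1
blue 213 [239.3 206.2] [0.525 0.023 0.095] 0.074 103.0
blue 208 [296. 213.] [ 0.51  -0.119  0.095] 0.077 -113.9
blue 279 [265.2 229.9] [ 0.467 -0.042  0.095] 0.075 175.1
```

```bash
python3 -m handwheel '[[0.02,0,0.0025,0,0,0,-1.2],[0.02,0,0.0025,0,0,0,-1.2],[0.02,0,0.0025,0,0,0,-1.2],[0.02,0,0,0,0,0,0],[0.02,0,0,0,0,0,0],[0.02,0,0,0,0,0,0]]'
python3 m.py pics/t4.png
python3 - <<'E'
import cv2
p=cv2.imread("pics/t4.png");cv2.imwrite("pics/crop4.png",cv2.resize(p[140:290,205:330],None,fx=4,fy=4,interpolation=cv2.INTER_CUBIC))
E
```

```text
time: 8.1
position: [0.577, -0.1617, 0.1015]
tool_rot: [1.911, 2.494, -0.0]
ft_force: [-2.3, 0.5, -0.4]
grip_width: 0.231
grip_force: 0.9
8.1 [ 0.57704098 -0.16171758  0.10153371] [-2.33243165  0.4910474  -0.37695771] 0.23143084864749125
tcp r,ang 0.11853434215510564 -72.45082207111867
blue 204 [252.6 175.3] [ 0.603 -0.009  0.095] 0.073 33.0
blue 207 [287.7 177. ] [ 0.6   -0.097  0.095] 0.076 -39.4
blue 210 [239.7 208. ] [0.52  0.022 0.095] 0.074 106.5
blue 208 [296.7 211.2] [ 0.515 -0.12   0.095] 0.077 -110.3
blue 278 [266.9 230.1] [ 0.466 -0.047  0.095] 0.075 178.5
```

View pics/crop4.png

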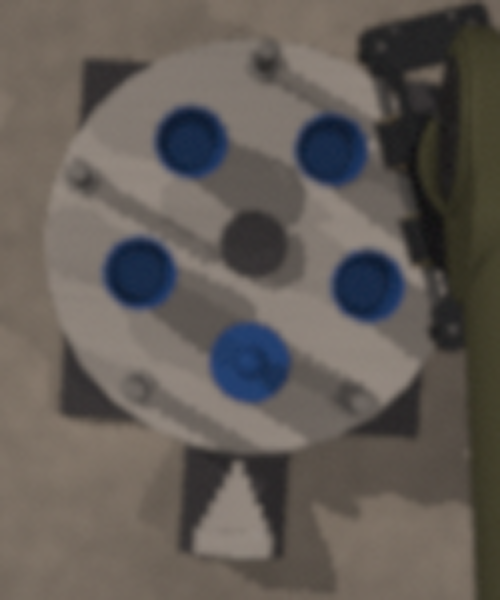

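The jar at crop px (250,362) lies on the line from the hub (254,243) to the arrow tip (239,460). All five estimates put it at about 177.7° against 178°. The peg force is steady at 2.3 N, so I'm handing in.

```bash
python3 -c "
from bench import ctrl
import numpy as np
s=ctrl.get_state();print(np.abs(s['qd']).max(),s['ft_force']);print(ctrl.close_job())"
```

```text
0.002168404626219526 [-2.08811716  0.13843123 -1.10058433]
the job is handed in; nothing more can be done
None
```

I turned the carousel about 35° anticlockwise by one peg and handed the job in at about 8 s with the fingers still holding it: the marked jar measured within about 1 mm of the front point, the arm was still, and the peg force was about 2 N; the judge's verdict was not shown.

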